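# Click the night-light switch under the sliding covers

### The job

The night light on the pine shelf is worked by a roller-lever switch in a well under the yellow cover: sliding the covers along the tray by their knobs, one at a time and without lifting them out, move the blue cover into the free corner and then the yellow cover into the place the blue one left. Press the white roller down with the fingertips just until the switch clicks (about 9 mm down), without forcing it on towards 16 mm, and let it spring back up. Then slide the yellow cover back fully over the well and leave the soap dish and all the other bathroom things where they are.

Things in the scene. Friction and masses are not known exactly. Their poses are not given: they have to be found in the camera images.
- unit: fixed pine unit: a low square tray under a ledge; origin on the table under the tray's centre, +x away from the robot, +y left, yaw up to 0.35 rad either way. Foot 12 mm high and two 20 mm square posts (x = 91, y = +-140 mm) behind the tray carry the ledge
- tray_centre (a point): centre of the tray on its floor, 50 mm above the table, axes as unit. Tray 162 x 162 mm outside, 142 x 142 mm inside, rim 10 mm thick, 10 mm above the floor; four places (2 x 2) centred 36 mm either way of this point in x and y
- well (a point): centre of the tray's far left place, at floor height: middle of the 60 x 60 mm mouth of the switch well, 42 mm deep; same axes as unit
- free_corner (a point): centre of the tray's near right place, at floor height, empty at the start; diagonally opposite the well
- ledge_edge (a point): middle of the lower near edge of the ledge: a clear glass board with an aluminium front edge, 70 mm deep (x = 31 to 101 mm in the unit's frame), 310 mm wide, from 200 to 214 mm above the table. It hangs over the tray's far row, which must be reached with the tool leaning back towards the robot (25 to 45 degrees)
- yellow_cover: loose yellow plastic tile 68 x 68 x 12 mm, 90 g, with an upright round knob of 20 mm diameter, 36 mm tall, in its middle (knob top 48 mm over the tile's underside); origin in the middle of the underside. Starts over the well. Slides with 6 mm total play in the tray
- blue_cover: loose blue plastic tile, the same shape; origin in the middle of the underside. Starts in the near left or the far right place, the soap dish in the other of these two; it slides from there straight into the free corner
- soap_dish: loose square white ceramic dish with a pale green soap, 68 x 68 mm, 15 mm high, no knob, 350 g, filling one place of the tray; origin in the middle of the underside; to be left alone
- roller (a point): centre of the white roller, 12 mm in diameter, 16 mm wide along the unit's x, on the lever's free end; at rest its top lies 5 mm below the tray floor. Lever 32 mm long, from a hinge at the well's right side towards the unit's +y; the roller lies 5 mm left (+y) of the well's centre, level with it in x
- lever (a joint): lever angle, rad, 0 at rest and growing as the roller goes down: clicks at 0.28 (roller 9 mm down, about 3 N), damaged beyond 0.50 (16 mm, about 5 N); springs back when let go
- hairbrush: bystander: purple plastic hairbrush lying on the table beside the tray, 200 x 52 x 28 mm, long axis x
- glass_jar: bystander: frosted glass container with an aluminium twist cap, 58 mm across, 68 mm high, origin under its middle
- razor: bystander: aluminium shaving handle with dark head lying in front of the tray, 105 mm long along its y, 14 mm high
- tumbler: bystander: white ceramic tumbler, 60 mm across, 85 mm high, standing on the ledge; origin under its middle
- clip: bystander: green plastic clip lying in front of the tray, 70 x 12 x 15 mm, long axis y
- lotion: bystander: bottle 54 mm across, 130 mm high, standing to the left of the tray; origin under its middle
Not all that is in view belongs to the job. What is meant by the blue_cover is not green or red, and is the larger of those in its own colour.

How it is judged:
By the outcome, as a careful person would: the job done as asked, in the order asked, and still so for the second after the job is handed in, with the robot touching nothing.
It also fails if it takes over 61 s, if anything falls off the work surface, if the arm or the gripper's body presses on something with over 40 N, if the wrist force passes 120 N, or if a joint passes its speed limit or range.

### The arm

A 6-joint arm with a two-finger parallel gripper is mounted at the origin on the work surface. World frame = base frame: x ahead of the robot, y to its left, z up, the work surface at z = 0. Lengths are in m, angles in rad, forces in N, time in s.
With the tool pointing down it reaches from about 0.275 to 0.85 m from the base axis. Payload 5.2 kg.
Tool frame: the origin (TCP) lies on the front face of the gripper's body, between the roots of the fingers; the fingertips stand 73 mm ahead of it and the grasp point (between the pads) lies 54 mm ahead of it; z points along the fingers, y is the line along which they close (so a half turn about z gives the same grasp; the last joint's range is limited). The gripper opens to 85 mm and grips with 20 to 120 N. Pads are 22 mm wide; open, the fingers measure 114 mm over their backs; the gripper's body (76 mm by 85 mm) begins 54 mm behind the grasp point. The pads swing forward as they close: fully open they stand 13 mm farther back than shut.
Start: joints at [1.139, 0.259, 1.535, -0, 1.348, -0.203], TCP at [0.125, 0.536, 0.304] pointing down, gripper open.
Joint ranges: [-3.14, 3.14], [-0.91, 2.08], [0.19, 2.58], [-1.22, 4.36], [0.22, 2.71], [-3.12, 3.12]. Speed limits (rad/s): [2.57, 2.57, 3.14, 3.14, 3.14, 3.14].

### API

Orientations are given as a unit quaternion [w, x, y, z].
In Python, from plant import monitor, viewer, job_done gives the robot as it stands.
- The arm moves only by the tool servo_tool, never from a script. Its argument "plan" is a list of rows, each an object of numbers: "fingers": the finger opening in mm, from 0 to 85.4; "x", "y", "z": the shift along the tool's x, y, z in mm; "yaw": the turn about the tool's z in degrees. A call has 1 to 5 rows; each row shifts and turns the commanded pose from where the row before left it, along the tool's axes as they then stand; what a row does not reach is not made up. A row lasts 1/12 s, in which the tool goes at most 41.7 mm and 7.16 degrees, less where a joint would pass 70% of its speed; a pose out of reach is approached as far as the arm can. A call with a gripper value outside its range is refused whole. The fingers move at their own pace and stop on an object; the grip force is fixed at half the most. Time passes only in rows, so rows that do not move let the fingers close. It gives the time, the measured TCP pose, the force, the opening and the grip force at its end, in the units of the state.
- monitor.sense(): the state, without advancing time (a new reading comes with each control period).
- viewer.camera(name): name is "scene" or "top"; returns a dict with "color" (420x560x3 uint8, blue, green, red), "fx", "fy", "cx", "cy" (pixels), "rvec" (rotation vector, rad) and "tvec" (3), from world to camera coordinates, as OpenCV has them. Camera axes: x right, y down, z forward; pixel columns grow to the right and rows downward; lengths in m; the calibration is good to about 2 mm. A picture is of the moment at which its call begins. There is no depth.
- job_done(): hands the job in; it is judged then, once.
Trained networks look in the newest picture that a camera, given by its name, has taken for a name from the list of things; names that differ only in an ending like _2 or _b are one class to them, and where a whole thing is asked for, a point or a joint stands for the part that bears it (a point fixed in the world has none). Each returns a list of dicts, best first, with "conf" (0 to 1); they miss things now and then, are a little off and sometimes report something else, mostly with a low value. They report only what shows in the picture. A call takes as long as a camera call. They do not tell look-alikes from the thing itself.
- viewer.spot_in(label, camera): "point" ([x, y, z] in m, in world coordinates, good to about 4 mm: the middle of the surface that is visible of it).
The state is a dict: "t": time; "q": joint angles; "joint_velocities": joint speeds; "effort": joint torques, N m; "eef_pos": TCP position; "orientation": TCP orientation; "force": force on the tool from outside, world axes, zero at the start; "torque": the same for the moment, N m; "opening": finger opening in m; "grasp_force": force on a finger pad.
Only numpy, scipy, OpenCV 4.12 (cv2) and the standard library are available. Lean on these libraries where they do the work, as an engineer would, in place of code of your own. Each camera call takes 0.05 s, during which the arm holds its last target. There are 200 camera calls.

## Working session

There is one attempt and no reset: what is moved stays moved. The work goes in short steps, Python scripts to look and compute and a tool call to move; the robot and the scene stay as the last step left them, time stands still between calls to the robot, and variables do not carry over. Pictures are saved under pics/ and viewed, at most 10 in all, crops included, and the job is handed in when it is done.

Besides the shell and the picture viewer there is one more tool, called after "Call:" as a command line: name --argument value ..., lists and objects as JSON in quotes. servo_tool: Moves the arm, as the interface text tells. Its arguments: {"type":"object","properties":{"plan":{"type":"array","items":{"type":"object","properties":{"fingers":{"type":"number"},"x":{"type":"number"},"y":{"type":"number"},"z":{"type":"number"},"yaw":{"type":"number"}}}}},"required":["plan"]}

```bash
ls; mkdir -p pics
python3 - <<'E'
from plant import monitor, viewer
import cv2
s=monitor.sense(); print({k:(v if not hasattr(v,'__len__') else [round(float(x),4) for x in v]) for k,v in s.items()})
for c in ["scene","top"]:
    r=viewer.camera(c); cv2.imwrite(f"pics/{c}0.png",r["color"])
    print(c,r["fx"],r["cx"],r["cy"],r["rvec"],r["tvec"])
    for n in ["unit","yellow_cover","blue_cover","soap_dish","ledge_edge","tumbler","glass_jar","lotion","hairbrush","razor","clip"]:
        print(n,[([round(float(x),4) for x in d["point"]],round(d["conf"],2)) for d in viewer.spot_in(n,c)])
E
```

```text
pics
{'t': 0.0, 'q': [1.1392, 0.2593, 1.5361, -0.0, 1.348, -0.2028], 'joint_velocities': [0.0021, 0.0003, 0.0021, 0.0015, 0.0013, -0.0009], 'effort': [-0.0006, -44.6041, -29.056, -0.0004, 0.0121, -0.0001], 'eef_pos': [0.1246, 0.5353, 0.3031], 'orientation': [-0.0003, 0.1141, 0.9935, -0.0009], 'force': [-0.3493, 0.2548, -0.0392], 'torque': [0.0133, -0.0375, 0.0249], 'grasp_force': 0.0, 'opening': 0.0854629863538931}
scene 536.5562311704996 281.7096697841646 203.06704498928704 [ 2.59920463  0.2406783  -0.07564374] [-0.53069493  0.02754084  1.28175297]
unit [([0.7009, 0.0056, 0.2728], 0.67), ([0.6531, 0.0068, 0.2132], 0.62)]
yellow_cover [([0.6295, 0.0899, 0.0611], 0.86), ([0.6431, -0.1525, 0.0289], 0.51)]
blue_cover [([0.5708, 0.066, 0.0588], 0.75), ([0.3619, 0.0552, 0.0104], 0.62), ([0.4016, 0.2759, 0.0114], 0.57)]
soap_dish [([0.6513, 0.0215, 0.0611], 0.9)]
ledge_edge [([0.6545, 0.0074, 0.213], 0.84)]
tumbler [([0.7004, 0.0071, 0.2742], 0.64)]
glass_jar [([0.4378, 0.1529, 0.0665], 0.81)]
lotion [([0.5503, 0.2122, 0.08], 0.66)]
hairbrush [([0.6425, -0.1488, 0.0273], 0.95), ([0.5702, 0
[... 286 characters left out ...]
0.0667, 0.2107], 0.92)]
yellow_cover [([0.6334, 0.0973, 0.0605], 0.81)]
blue_cover [([0.6312, 0.307, 0.0076], 0.9), ([0.3591, 0.0591, 0.0081], 0.86), ([0.5653, 0.0748, 0.0602], 0.72), ([0.3957, 0.2814, 0.0095], 0.71)]
soap_dish [([0.6606, 0.0344, 0.0607], 0.93), ([0.4835, 0.0393, 0.0136], 0.35)]
ledge_edge [([0.6477, 0.067, 0.2149], 0.95)]
tumbler [([0.7109, 0.0067, 0.2623], 0.81)]
glass_jar [([0.4381, 0.1623, 0.0701], 0.76)]
lotion [([0.5422, 0.2197, 0.0883], 0.84)]
hairbrush [([0.6417, -0.1451, 0.0278], 0.82), ([0.6489, 0.0636, 0.2161], 0.2)]
razor [([0.5118, -0.0645, 0.0035], 0.71), ([0.6521, 0.0632, 0.2133], 0.49)]
clip [([0.4821, 0.0384, 0.0123], 0.75), ([0.6522, 0.0634, 0.2142], 0.44)]
```

View pics/scene0.png

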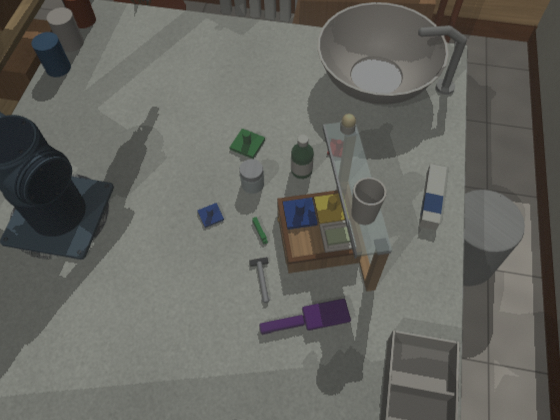

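View pics/top0.png

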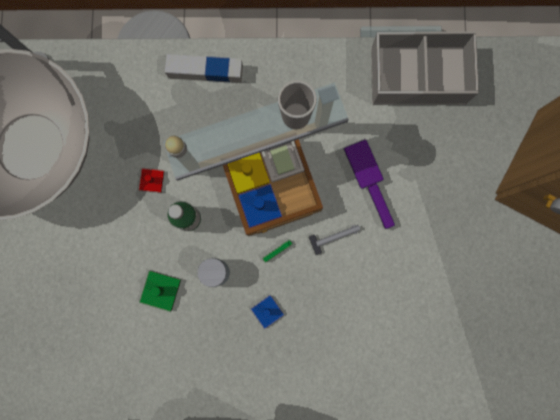

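Blue candidates are the tray tile (scene 299,213 / top 260,204), the small tile on the table (scene 211,215 / top 267,312), and a green one and a red one. The tray tile fits: it is blue, the larger of the two, and sits in the near-left place. I'll confirm in a crop and measure the tray there.

Run:
```python
import cv2,numpy as np
a=cv2.imread("pics/scene0.png")[180:280,265:395]; b=cv2.imread("pics/top0.png")[110:245,160:350]
a=cv2.resize(a,None,fx=4,fy=4,interpolation=cv2.INTER_CUBIC); b=cv2.resize(b,None,fx=4,fy=4,interpolation=cv2.INTER_CUBIC)
cv2.imwrite("pics/ca.png",a); cv2.imwrite("pics/cb.png",b)
```

```text
(no output)
```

View pics/ca.png

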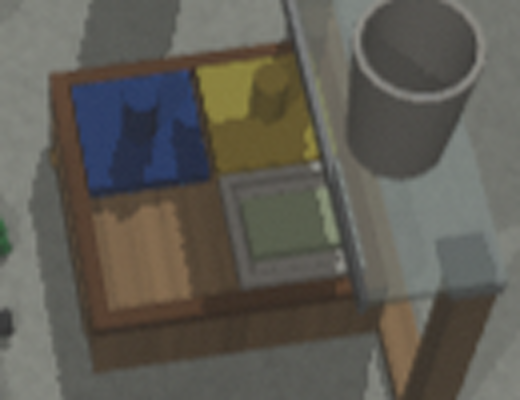

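View pics/cb.png

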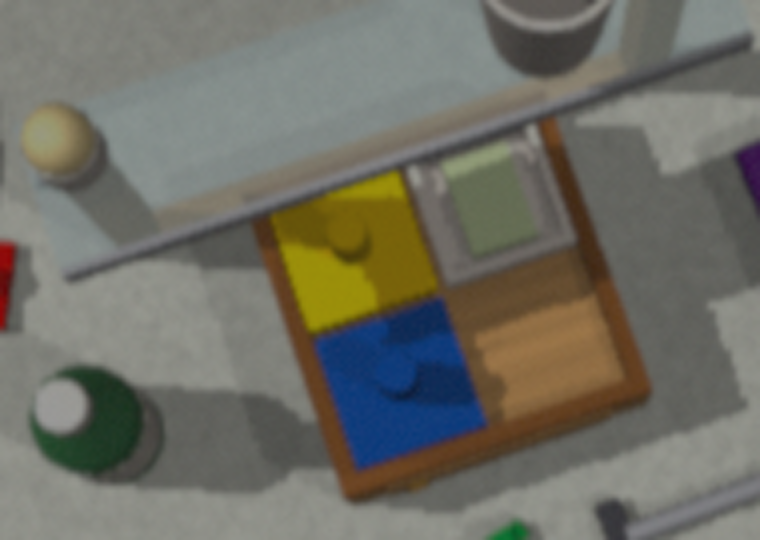

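```bash
cat > h.py <<'E'
import numpy as np, cv2
from scipy.optimize import least_squares
from scipy.spatial.transform import Rotation as R
from plant import monitor, viewer
CAM={}
def cams():
    for c in ["scene","top"]: CAM[c]=viewer.camera(c)
def proj(c,P):
    r=CAM[c];K=np.array([[r["fx"],0,r["cx"]],[0,r["fy"],r["cy"]],[0,0,1.]])
    return cv2.projectPoints(np.float64(P).reshape(-1,1,3),np.float64(r["rvec"]),np.float64(r["tvec"]),K,None)[0][:,0]
def world(u,P): # u=(x,y,yaw), unit-frame pts
    P=np.atleast_2d(np.float64(P)); c,s=np.cos(u[2]),np.sin(u[2])
    return np.c_[u[0]+c*P[:,0]-s*P[:,1],u[1]+s*P[:,0]+c*P[:,1],P[:,2]]
E
python3 - <<'E'
from h import *
cams()
off={"scene":(265,180),"top":(160,110)}
obs=[("top",(350,494),(-.081,.081,.06)),("top",(650,388),(-.081,-.081,.06)),("top",(357,468),(-.071,.071,.06)),
("top",(68,274),(.031,.155,.207)),("top",(750,40),(.031,-.155,.207)),
("scene",(50,75),(-.081,.081,.06)),("scene",(93,330),(-.081,-.081,.06)),("scene",(362,303),(.031,-.155,.202)),
("scene",(75,87),(-.071,.071,.06))]
def f(u):
    return np.concatenate([proj(c,world(u,P))[0]-((np.array(p)+.5)/4-.5+off[c]) for c,p,P in obs])
best=least_squares(f,[.6,.05,.25],loss="soft_l1",x_scale=[.01,.01,.1])
print(best.x,f(best.x).reshape(-1,2).round(1))
u=best.x
for n,P in dict(well=(.036,.036,.05),yk=(.036,.036,.098),bk=(-.036,.036,.098),free=(-.036,-.036,.05),roller=(.036,.041,.045),soap=(.036,-.036,.065)).items(): print(n,world(u,P)[0].round(4),proj("top",world(u,P)).round(0),proj("scene",world(u,P)).round(0))
E
```

```text
[0.61557651 0.05297086 0.3371936 ] [[-2.4  0.2]
 [ 0.3 -0. ]
 [-0.9  0.3]
 [-1.3  0.6]
 [ 0.3  0.2]
 [ 0.8  0.4]
 [ 1.1  0.8]
 [ 0.1  3.7]
 [-0.5  0.5]]
well [0.6376 0.0989 0.05  ] [[248. 172.]] [[332. 211.]]
yk [0.6376 0.0989 0.098 ] [[246. 167.]] [[333. 200.]]
bk [0.5697 0.075  0.098 ] [[258. 202.]] [[301. 205.]]
free [0.5935 0.0071 0.05  ] [[293. 194.]] [[306. 243.]]
roller [0.636  0.1036 0.045 ] [[246. 173.]] [[331. 210.]]
soap [0.6615 0.0309 0.065 ] [[281. 159.]] [[339. 236.]]
```

Crop confirms it: the blue 68 mm tile is near-left in the tray, yellow far-left, the soap dish far-right, and the free corner near-right. The servo has no tilt axis, so I'll try to get the lean by stretching past the reach limit along the unit's x direction. First I'll align the yaw.

Add to h.py:
```python
U=(0.6150,0.0530,0.337)
def st():
    s=monitor.sense(); Rw=R.from_quat(np.roll(np.array(s["orientation"]),-1)).as_matrix()
    Ru=R.from_euler("z",-U[2]).as_matrix(); p=(Ru@(np.array(s["eef_pos"])-[U[0],U[1],0]))*1000
    T=Ru@Rw
    return s,p,T
def go(target,ahead=54,off=(0,0,0)):
    "print state; tool-frame shift so the point `ahead` of TCP reaches target (unit frame, mm)"
    s,p,T=st(); g=p+ahead*T[:,2]
    print("t",round(s["t"],2),"tcp_u",p.round(1),"pt",g.round(1),"tilt",np.degrees(np.arctan2(np.hypot(*T[:2,2]),-T[2,2])).round(1),"z",T[:,2].round(3),"y",T[:,1].round(3),"F",np.round(s["force"],1),"open",round(s["opening"]*1000,1),"grip",round(s["grasp_force"],1),"q",np.round(s["q"],2))
    if target is not None: print("shift", (T.T@(np.array(target)-g)).round(1))
```

```text
(no output)
```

Call:
servo_tool --plan '[{"z": -20,"yaw": -6.5},{"z": -20,"yaw": -6.5},{"z": -20,"yaw": -6.5},{"z": -20,"yaw": -6.5},{"z": -20,"yaw": -6.5}]'

```text
validation failed for argument at $.pl...
```

```bash
python3 -c "
from h import *
go(None)"
```

```text
t 1.3 tcp_u [-303.1  617.6  303.9] pt [-303.1  617.6  249.9] tilt 0.0 z [-0. -0. -1.] y [ 0.536  0.844 -0.   ] F [ 1.5 -0.3 -0.7] open 85.3 grip 0.0 q [ 1.14  0.26  1.54  0.    1.35 -0.2 ]
```

Call:
servo_tool --plan '[{"fingers": 85,"x": 0,"y": 0,"z": -20,"yaw": -6.5},{"fingers": 85,"x": 0,"y": 0,"z": -20,"yaw": -6.5},{"fingers": 85,"x": 0,"y": 0,"z": -20,"yaw": -6.5},{"fingers": 85,"x": 0,"y": 0,"z": -20,"yaw": -6.5},{"fingers": 85,"x": 0,"y": 0,"z": -20,"yaw": -6.5}]'

```text
t: 1.72
eef_pos: [0.1247, 0.5356, 0.4049]
orientation: [-0.0, -0.171, 0.985, -0.0]
force: [-0.3, -0.5, 0.3]
opening: 0.085
grasp_force: 0.0
```

```bash
python3 -c "
from h import *
go(None)"
```

```text
t 1.72 tcp_u [-303.2  617.5  404.9] pt [-303.2  617.5  350.9] tilt 0.0 z [-0. -0. -1.] y [-0.007  1.    -0.   ] F [-0.3 -0.5  0.3] open 85.0 grip 0.0 q [ 1.14  0.21  1.35 -0.    1.58 -0.78]
```

Call:
servo_tool --plan '[{"fingers": 85,"x": -27,"y": -31,"z": 0,"yaw": 0},{"fingers": 85,"x": -27,"y": -31,"z": 0,"yaw": 0},{"fingers": 85,"x": -27,"y": -31,"z": 0,"yaw": 0},{"fingers": 85,"x": -27,"y": -31,"z": 0,"yaw": 0},{"fingers": 85,"x": -27,"y": -31,"z": 0,"yaw": 0}]'

```text
t: 2.13
eef_pos: [0.3047, 0.4332, 0.4042]
orientation: [0.0, -0.169, 0.986, 0.0]
force: [0.0, 0.1, 0.2]
opening: 0.0847
grasp_force: 0.0
```

Call:
servo_tool --plan '[{"fingers": 85,"x": -27,"y": -31,"z": 0,"yaw": 0},{"fingers": 85,"x": -27,"y": -31,"z": 0,"yaw": 0},{"fingers": 85,"x": -27,"y": -31,"z": 0,"yaw": 0},{"fingers": 85,"x": -27,"y": -31,"z": 0,"yaw": 0},{"fingers": 85,"x": -27,"y": -31,"z": 0,"yaw": 0}]'

```text
t: 2.55
eef_pos: [0.4839, 0.3315, 0.404]
orientation: [0.0, -0.168, 0.986, 0.0]
force: [1.4, 1.0, 0.6]
opening: 0.0851
grasp_force: 0.0
```

Call:
servo_tool --plan '[{"fingers": 85,"x": -27,"y": -31,"z": 0,"yaw": 0},{"fingers": 85,"x": -27,"y": -31,"z": 0,"yaw": 0},{"fingers": 85,"x": -27,"y": -31,"z": 0,"yaw": 0},{"fingers": 85,"x": -27,"y": -31,"z": 0,"yaw": 0},{"fingers": 85,"x": -27,"y": -31,"z": 0,"yaw": 0}]'

```text
t: 2.97
eef_pos: [0.6627, 0.2302, 0.4039]
orientation: [0.0, -0.168, 0.986, 0.0]
force: [0.8, 1.0, -0.2]
opening: 0.0847
grasp_force: 0.0
```

```bash
python3 -c "
from h import *
go(None)"
```

```text
t 2.97 tcp_u [103.6 151.4 403.9] pt [103.6 151.4 349.9] tilt 0.0 z [ 0.  0. -1.] y [-0.001  1.     0.   ] F [ 0.8  1.  -0.2] open 84.7 grip 0.0 q [ 0.18  0.51  0.92  0.    1.71 -1.73]
```

Call:
servo_tool --plan '[{"fingers": 85,"x": -40,"y": 0,"z": 0,"yaw": 0},{"fingers": 85,"x": -40,"y": 0,"z": 0,"yaw": 0},{"fingers": 85,"x": -40,"y": 0,"z": 0,"yaw": 0},{"fingers": 85,"x": -40,"y": 0,"z": 0,"yaw": 0},{"fingers": 85,"x": -40,"y": 0,"z": 0,"yaw": 0}]'

```text
t: 3.38
eef_pos: [0.8069, 0.2822, 0.3827]
orientation: [0.009, -0.168, 0.986, 0.002]
force: [-1.5, -1.2, 1.0]
opening: 0.0851
grasp_force: 0.0
```

```bash
python3 -c "
from h import *
go(None)"
```

```text
t 3.38 tcp_u [256.9 152.9 382.7] pt [257.8 152.9 328.7] tilt 1.0 z [ 0.018  0.001 -1.   ] y [-0.001  1.     0.001] F [-1.5 -1.2  1. ] open 85.1 grip 0.0 q [ 0.21  0.94  0.19  0.    2.   -1.7 ]
```

Call:
servo_tool --plan '[{"fingers": 85,"x": -40,"y": 0,"z": 0,"yaw": 0},{"fingers": 85,"x": -40,"y": 0,"z": 0,"yaw": 0},{"fingers": 85,"x": -40,"y": 0,"z": 0,"yaw": 0}]'

```text
t: 3.63
eef_pos: [0.8431, 0.2954, 0.3538]
orientation: [0.05, -0.168, 0.984, 0.009]
force: [-0.2, 0.1, 0.5]
opening: 0.085
grasp_force: 0.0
```

```bash
python3 -c "
from h import *
go(None)"
```

```text
t 3.63 tcp_u [295.4 153.3 353.8] pt [300.8 153.3 300. ] tilt 5.8 z [ 0.101  0.    -0.995] y [-0.001  1.     0.   ] F [-0.2  0.1  0.5] open 85.0 grip 0.0 q [ 0.21  0.98  0.19  0.01  1.88 -1.7 ]
```

Call:
servo_tool --plan '[{"fingers": 85,"x": -40,"y": 0,"z": -8,"yaw": 0},{"fingers": 85,"x": -40,"y": 0,"z": -8,"yaw": 0},{"fingers": 85,"x": -40,"y": 0,"z": -8,"yaw": 0},{"fingers": 85,"x": -40,"y": 0,"z": -8,"yaw": 0},{"fingers": 85,"x": -40,"y": 0,"z": -8,"yaw": 0}]'

```text
t: 4.05
eef_pos: [0.8816, 0.3092, 0.3581]
orientation: [0.12, -0.167, 0.978, 0.02]
force: [0.8, -0.2, -0.0]
opening: 0.0849
grasp_force: 0.0
```

```bash
python3 -c "
from h import *
go(None)"
```

```text
t 4.05 tcp_u [336.3 153.6 358.1] pt [349.4 153.7 305.7] tilt 14.0 z [ 0.242  0.    -0.97 ] y [-0.001  1.    -0.   ] F [ 0.8 -0.2 -0. ] open 84.9 grip 0.0 q [ 0.21  0.98  0.19  0.03  1.73 -1.69]
```

Call:
servo_tool --plan '[{"fingers": 85,"x": -40,"y": 0,"z": -8,"yaw": 0},{"fingers": 85,"x": -40,"y": 0,"z": -8,"yaw": 0},{"fingers": 85,"x": -40,"y": 0,"z": -8,"yaw": 0},{"fingers": 85,"x": -40,"y": 0,"z": -8,"yaw": 0},{"fingers": 85,"x": -40,"y": 0,"z": -8,"yaw": 0}]'

```text
t: 4.47
eef_pos: [0.9112, 0.3197, 0.386]
orientation: [0.191, -0.165, 0.967, 0.032]
force: [-0.5, 0.6, -0.6]
opening: 0.085
grasp_force: 0.0
```

Call:
servo_tool --plan '[{"fingers": 85,"x": -40,"y": 0,"z": -8,"yaw": 0},{"fingers": 85,"x": -40,"y": 0,"z": -8,"yaw": 0}]'

```text
t: 4.63
eef_pos: [0.9201, 0.3229, 0.404]
orientation: [0.219, -0.164, 0.961, 0.037]
force: [0.4, -0.1, 0.4]
opening: 0.0851
grasp_force: 0.0
```

```bash
python3 -c "
from h import *
go(None)"
```

```text
t 4.63 tcp_u [377.2 153.9 404. ] pt [400.6 153.9 355.3] tilt 25.7 z [ 0.433  0.    -0.901] y [-0.001  1.    -0.   ] F [ 0.4 -0.1  0.4] open 85.1 grip 0.0 q [ 0.21  0.95  0.19  0.06  1.56 -1.69]
```

Call:
servo_tool --plan '[{"fingers": 85,"x": -40,"y": 0,"z": -8,"yaw": 0},{"fingers": 85,"x": 34,"y": -11,"z": -17,"yaw": 0},{"fingers": 85,"x": 34,"y": -11,"z": -17,"yaw": 0},{"fingers": 85,"x": 34,"y": -11,"z": -17,"yaw": 0},{"fingers": 85,"x": 34,"y": -11,"z": -17,"yaw": 0}]'

```text
t: 5.05
eef_pos: [0.8154, 0.2457, 0.4132]
orientation: [0.232, -0.164, 0.958, 0.039]
force: [1.2, -0.7, 0.9]
opening: 0.085
grasp_force: 0.0
```

Call:
servo_tool --plan '[{"fingers": 85,"x": 34,"y": -11,"z": -17,"yaw": 0},{"fingers": 85,"x": 34,"y": -11,"z": -17,"yaw": 0},{"fingers": 85,"x": 34,"y": -11,"z": -17,"yaw": 0},{"fingers": 85,"x": 34,"y": -11,"z": -17,"yaw": 0},{"fingers": 85,"x": 34,"y": -11,"z": -17,"yaw": 0}]'

```text
t: 5.47
eef_pos: [0.654, 0.1303, 0.4126]
orientation: [0.233, -0.164, 0.958, 0.039]
force: [0.3, -1.1, 0.9]
opening: 0.0849
grasp_force: 0.0
```

Call:
servo_tool --plan '[{"fingers": 85,"x": 34,"y": -11,"z": -17,"yaw": 0},{"fingers": 85,"x": 34,"y": -11,"z": -17,"yaw": 0}]'

```text
t: 5.63
eef_pos: [0.5897, 0.0844, 0.4117]
orientation: [0.233, -0.164, 0.958, 0.039]
force: [0.6, -1.7, 0.9]
opening: 0.0852
grasp_force: 0.0
```

```bash
python3 -c "
from h import *
go((-36,36,140))"
```

```text
t 5.63 tcp_u [-13.5  38.  411.7] pt [ 11.3  37.9 363.8] tilt 27.3 z [ 0.459 -0.001 -0.888] y [-0.002  1.    -0.002] F [ 0.6 -1.7  0.9] open 85.2 grip 0.0 q [-0.15  0.07  1.58  0.25  1.08 -2.13]
shift [144.8  -1.4 177. ]
```

Call:
servo_tool --plan '[{"fingers": 60,"x": 24,"y": 0,"z": 30,"yaw": 0},{"fingers": 60,"x": 24,"y": 0,"z": 30,"yaw": 0},{"fingers": 60,"x": 24,"y": 0,"z": 30,"yaw": 0},{"fingers": 60,"x": 24,"y": 0,"z": 29,"yaw": 0},{"fingers": 60,"x": 24,"y": -1,"z": 29,"yaw": 0}]'

```text
t: 6.05
eef_pos: [0.5546, 0.0707, 0.2243]
orientation: [0.233, -0.164, 0.958, 0.038]
force: [-0.3, 0.7, -0.3]
opening: 0.0598
grasp_force: 0.0
```

Call:
servo_tool --plan '[{"fingers": 60,"x": 25,"y": 0,"z": 29,"yaw": 0},{"fingers": 60,"x": 0,"y": 0,"z": 0,"yaw": 0}]'

```text
t: 6.22
eef_pos: [0.541, 0.0686, 0.1804]
orientation: [0.226, -0.163, 0.959, 0.041]
force: [-2.9, 0.4, -0.1]
opening: 0.0599
grasp_force: 0.0
```

```bash
python3 -c "
from h import *
go((-36,36,88))
cams()
a=CAM['scene']['color'][150:270,250:390]; b=CAM['top']['color'][110:245,180:330]
f=lambda i:cv2.resize(i,(400,360),interpolation=cv2.INTER_CUBIC)
cv2.imwrite('pics/h1.png',np.hstack([f(a),f(b)]))"
```

```text
t 6.22 tcp_u [-64.7  39.2 180.4] pt [-40.6  39.5 132.1] tilt 26.5 z [ 0.447  0.006 -0.895] y [-0.002  1.     0.006] F [-2.9  0.4 -0.1] open 59.9 grip 0.0 q [-0.2   0.21  2.03  0.47  0.55 -2.47]
shift [15.6 -3.7 41.5]
```

View pics/h1.png

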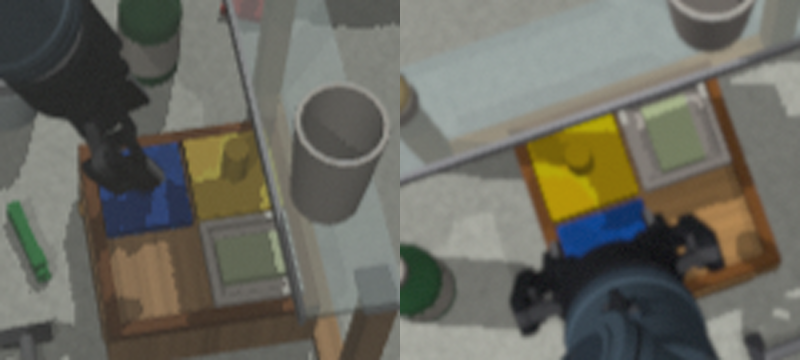

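The view shows the gripper over the blue knob with its fingers astride in y. The pose has drifted slightly because the wrist is near its limit, so I'll step down and check.

Call:
servo_tool --plan '[{"fingers": 60,"x": 4,"y": -1,"z": 10,"yaw": 0},{"fingers": 60,"x": 4,"y": -1,"z": 10,"yaw": 0},{"fingers": 60,"x": 0,"y": 0,"z": 0,"yaw": 0}]'

```text
t: 6.57
eef_pos: [0.5514, 0.0666, 0.1678]
orientation: [0.234, -0.164, 0.958, 0.039]
force: [-0.5, 0.4, 0.1]
opening: 0.0599
grasp_force: 0.0
```

```bash
python3 -c "
from h import *
go((-36,36,88))
"
```

```text
t 6.57 tcp_u [-55.6  33.9 167.8] pt [-30.7  33.8 119.8] tilt 27.4 z [ 0.46  -0.001 -0.888] y [-0.002  1.    -0.003] F [-0.5  0.4  0.1] open 59.9 grip 0.0 q [-0.2   0.25  2.03  0.51  0.5  -2.52]
shift [19.4  2.3 25.8]
```

Call:
servo_tool --plan '[{"fingers": 60,"x": 6,"y": 1,"z": 8,"yaw": 0},{"fingers": 60,"x": 6,"y": 1,"z": 8,"yaw": 0},{"fingers": 60,"x": 7,"y": 0,"z": 9,"yaw": 0},{"fingers": 60,"x": 0,"y": 0,"z": 0,"yaw": 0}]'

```text
t: 6.9
eef_pos: [0.5442, 0.067, 0.1358]
orientation: [0.233, -0.164, 0.958, 0.039]
force: [-0.1, -0.1, 0.0]
opening: 0.0598
grasp_force: 0.0
```

```bash
python3 -c "
from h import *
go((-36,36,88))
"
```

```text
t 6.9 tcp_u [-62.1  36.6 135.8] pt [-37.4  36.7  87.8] tilt 27.3 z [ 0.459  0.    -0.889] y [-0.002  1.    -0.001] F [-0.1 -0.1  0. ] open 59.8 grip 0.0 q [-0.21  0.29  2.08  0.61  0.43 -2.64]
shift [-1.3 -0.7  0.5]
```

Call:
servo_tool --plan '[{"fingers": 15,"x": 0,"y": 0,"z": 0,"yaw": 0},{"fingers": 15,"x": 0,"y": 0,"z": 0,"yaw": 0},{"fingers": 15,"x": 0,"y": 0,"z": 0,"yaw": 0},{"fingers": 15,"x": 0,"y": 0,"z": 0,"yaw": 0},{"fingers": 15,"x": 0,"y": 0,"z": 0,"yaw": 0}]'

```text
t: 7.32
eef_pos: [0.5444, 0.0667, 0.1363]
orientation: [0.233, -0.164, 0.958, 0.039]
force: [-2.1, 0.0, 7.1]
opening: 0.018
grasp_force: 58.3
```

```bash
python3 -c "
from h import *
go((-36,-36,88))
"
```

```text
t 7.32 tcp_u [-62.1  36.3 136.3] pt [-37.3  36.3  88.4] tilt 27.4 z [ 0.46  -0.001 -0.888] y [-0.002  1.    -0.002] F [-2.1  0.   7.1] open 18.0 grip 58.3 q [-0.21  0.29  2.08  0.61  0.43 -2.64]
shift [ -0.8 -72.3   1. ]
```

Call:
servo_tool --plan '[{"fingers": 15,"x": 0,"y": -4,"z": 0,"yaw": 0},{"fingers": 15,"x": 0,"y": -8,"z": 0,"yaw": 0},{"fingers": 15,"x": 0,"y": -8,"z": 0,"yaw": 0},{"fingers": 15,"x": 0,"y": -8,"z": 0,"yaw": 0},{"fingers": 15,"x": 0,"y": -8,"z": 0,"yaw": 0}]'

```text
t: 7.73
eef_pos: [0.5561, 0.0334, 0.1364]
orientation: [0.233, -0.164, 0.958, 0.04]
force: [-1.2, 4.3, 6.6]
opening: 0.0184
grasp_force: 58.6
```

```bash
python3 -c "
from h import *
go((-36,-36,88))
"
```

```text
t 7.73 tcp_u [-62.    1.  136.4] pt [-37.2   1.1  88.4] tilt 27.3 z [ 0.459  0.001 -0.888] y [-0.003  1.    -0.   ] F [-1.2  4.3  6.6] open 18.4 grip 58.6 q [-0.28  0.31  2.05  0.64  0.47 -2.72]
shift [ -0.8 -37.1   0.9]
```

Call:
servo_tool --plan '[{"fingers": 15,"x": 0,"y": -8,"z": 0,"yaw": 0},{"fingers": 15,"x": 0,"y": -8,"z": 0,"yaw": 0},{"fingers": 15,"x": 0,"y": -8,"z": 0,"yaw": 0},{"fingers": 15,"x": 0,"y": -8,"z": 0,"yaw": 0},{"fingers": 15,"x": 0,"y": -5,"z": 0,"yaw": 0}]'

```text
t: 8.15
eef_pos: [0.5686, -0.002, 0.1364]
orientation: [0.233, -0.164, 0.958, 0.04]
force: [-2.1, 5.0, 7.2]
opening: 0.0183
grasp_force: 58.7
```

Call:
servo_tool --plan '[{"fingers": 15,"x": 0,"y": 0,"z": 0,"yaw": 0}]'

```text
t: 8.23
eef_pos: [0.5687, -0.0021, 0.1364]
orientation: [0.233, -0.164, 0.958, 0.04]
force: [-0.9, 3.2, 5.7]
opening: 0.0184
grasp_force: 59.1
```

```bash
python3 -c "
from h import *
go((-36,-36,88))
"
```

```text
t 8.23 tcp_u [-61.9 -36.6 136.4] pt [-37.1 -36.6  88.4] tilt 27.3 z [ 0.459  0.    -0.888] y [-0.002  1.    -0.001] F [-0.9  3.2  5.7] open 18.4 grip 59.1 q [-0.35  0.33  2.02  0.65  0.51 -2.79]
shift [-0.8  0.6  0.9]
```

Call:
servo_tool --plan '[{"fingers": 50,"x": 0,"y": 0,"z": 0,"yaw": 0},{"fingers": 50,"x": 0,"y": 0,"z": 0,"yaw": 0},{"fingers": 50,"x": 0,"y": 0,"z": 0,"yaw": 0},{"fingers": 50,"x": -12,"y": 0,"z": -23,"yaw": 0},{"fingers": 50,"x": -12,"y": 0,"z": -23,"yaw": 0}]'

```text
t: 8.65
eef_pos: [0.5665, -0.0016, 0.1851]
orientation: [0.229, -0.163, 0.959, 0.04]
force: [0.3, 0.2, -0.1]
opening: 0.0501
grasp_force: 0.0
```

```bash
python3 -c "
from h import *
go((15,36,130))
for c in ['top','scene']:
    viewer.camera(c)
    for n in ['blue_cover','yellow_cover']: print(c,n,[(world((0,0,-U[2]),np.array(d['point'])-[U[0],U[1],0])[0].round(3),round(d['conf'],2)) for d in viewer.spot_in(n,c)][:3])
"
```

```text
t 8.65 tcp_u [-63.8 -35.5 185.1] pt [-39.4 -35.3 137. ] tilt 26.9 z [ 0.453  0.003 -0.892] y [-0.001  1.     0.002] F [ 0.3  0.2 -0.1] open 50.1 grip 0.0 q [-0.35  0.25  1.97  0.52  0.62 -2.64]
shift [-45.3  71.2  31.1]
top blue_cover [(array([0.096, 0.236, 0.006]), 0.93), (array([-0.13 ,  0.286,  0.009]), 0.77), (array([-0.014, -0.038,  0.058]), 0.59)]
top yellow_cover [(array([0.031, 0.036, 0.06 ]), 0.63)]
scene blue_cover [(array([-0.032, -0.056,  0.06 ]), 0.97), (array([-0.24 ,  0.083,  0.012]), 0.95)]
scene yellow_cover [(array([0.025, 0.031, 0.059]), 0.95)]
```

Call:
servo_tool --plan '[{"fingers": 50,"x": -9,"y": 15,"z": 4,"yaw": 0},{"fingers": 50,"x": -9,"y": 15,"z": 5,"yaw": 0},{"fingers": 50,"x": -9,"y": 14,"z": 6,"yaw": 0},{"fingers": 50,"x": -9,"y": 14,"z": 8,"yaw": 0},{"fingers": 50,"x": -9,"y": 13,"z": 8,"yaw": 0}]'

```text
t: 9.37
eef_pos: [0.5947, 0.0841, 0.1778]
orientation: [0.23, -0.164, 0.958, 0.04]
force: [0.1, -0.1, 0.5]
opening: 0.0502
grasp_force: 0.0
```

Call:
servo_tool --plan '[{"fingers": 50,"x": 0,"y": 0,"z": 0,"yaw": 0}]'

```text
t: 9.45
eef_pos: [0.5947, 0.0855, 0.1774]
orientation: [0.23, -0.165, 0.958, 0.04]
force: [-0.6, -0.4, -0.5]
opening: 0.0499
grasp_force: 0.0
```

```bash
python3 -c "
from h import *
go((36,36,88))
"
```

```text
t 9.45 tcp_u [ -8.4  37.4 177.4] pt [ 16.2  37.5 129.3] tilt 27.0 z [ 0.454  0.003 -0.891] y [-0.004  1.     0.002] F [-0.6 -0.4 -0.5] open 49.9 grip 0.0 q [-0.15  0.3   1.91  0.43  0.54 -2.38]
shift [ 1.1 -1.7 45.8]
```

Call:
servo_tool --plan '[{"fingers": 50,"x": 0,"y": 0,"z": 12,"yaw": 0},{"fingers": 50,"x": 0,"y": -1,"z": 12,"yaw": 0},{"fingers": 50,"x": 0,"y": 0,"z": 11,"yaw": 0},{"fingers": 50,"x": 0,"y": 0,"z": 10,"yaw": 0},{"fingers": 50,"x": 0,"y": 0,"z": 0,"yaw": 0}]'

```text
t: 9.87
eef_pos: [0.6146, 0.0885, 0.1364]
orientation: [0.23, -0.163, 0.959, 0.04]
force: [0.0, -0.2, -0.2]
opening: 0.0499
grasp_force: 0.0
```

```bash
python3 -c "
from h import *
go((36,36,88))
cams()
a=CAM['scene']['color'][150:270,250:390]; b=CAM['top']['color'][110:245,180:330]
f=lambda i:cv2.resize(i,(400,360),interpolation=cv2.INTER_CUBIC)
cv2.imwrite('pics/h2.png',np.hstack([f(a),f(b)]))"
```

```text
t 9.87 tcp_u [ 11.4  33.6 136.4] pt [35.9 33.7 88.3] tilt 27.0 z [ 0.454  0.002 -0.891] y [-0.001  1.     0.001] F [ 0.  -0.2 -0.2] open 49.9 grip 0.0 q [-0.13  0.39  1.9   0.48  0.47 -2.43]
shift [0.  2.3 0.3]
```

View pics/h2.png

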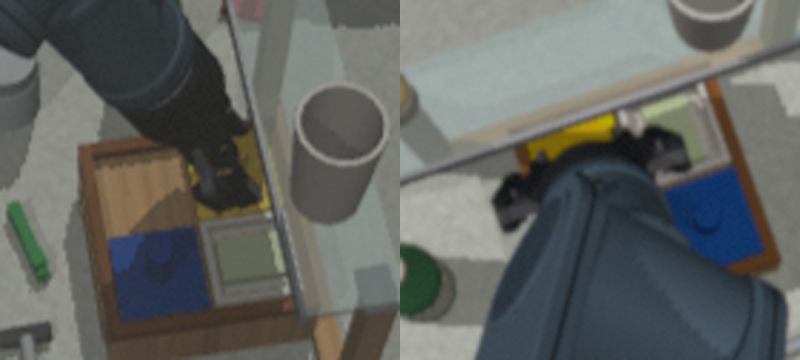

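Blue now sits in the near-right corner and the fingers straddle the yellow knob under the ledge edge. I'll shift y by +2 mm and close.

Call:
servo_tool --plan '[{"fingers": 50,"x": 0,"y": 2,"z": 0,"yaw": 0},{"fingers": 15,"x": 0,"y": 0,"z": 0,"yaw": 0},{"fingers": 15,"x": 0,"y": 0,"z": 0,"yaw": 0},{"fingers": 15,"x": 0,"y": 0,"z": 0,"yaw": 0},{"fingers": 15,"x": 0,"y": 0,"z": 0,"yaw": 0}]'

```text
t: 10.38
eef_pos: [0.6145, 0.0909, 0.1403]
orientation: [0.232, -0.164, 0.958, 0.039]
force: [-3.7, -1.4, 5.2]
opening: 0.0179
grasp_force: 58.4
```

```bash
python3 -c "
from h import *
go((-36.5,36,88))
"
```

```text
t 10.38 tcp_u [ 12.1  35.9 140.3] pt [36.8 35.9 92.3] tilt 27.3 z [ 0.458  0.    -0.889] y [-0.002  1.    -0.001] F [-3.7 -1.4  5.2] open 17.9 grip 58.4 q [-0.13  0.39  1.9   0.48  0.47 -2.42]
shift [ 67.1   0.2 -29.8]
```

Call:
servo_tool --plan '[{"fingers": 15,"x": 3.5,"y": 0,"z": -1.8,"yaw": 0},{"fingers": 15,"x": 7,"y": 0,"z": -3.6,"yaw": 0},{"fingers": 15,"x": 7,"y": 0,"z": -3.6,"yaw": 0},{"fingers": 15,"x": 7,"y": 0,"z": -3.6,"yaw": 0},{"fingers": 15,"x": 7,"y": 0,"z": -3.6,"yaw": 0}]'

```text
t: 10.8
eef_pos: [0.5809, 0.0786, 0.1402]
orientation: [0.233, -0.164, 0.958, 0.039]
force: [2.4, -0.0, 4.9]
opening: 0.0182
grasp_force: 58.6
```

```bash
python3 -c "
from h import *
go((-36.5,36,92))
"
```

```text
t 10.8 tcp_u [-23.7  35.4 140.2] pt [ 1.1 35.4 92.2] tilt 27.3 z [ 0.459 -0.001 -0.889] y [-0.001  1.    -0.001] F [ 2.4 -0.   4.9] open 18.2 grip 58.6 q [-0.16  0.34  1.99  0.53  0.45 -2.51]
shift [ 33.5   0.6 -17. ]
```

Call:
servo_tool --plan '[{"fingers": 15,"x": 7,"y": 0,"z": -3.6,"yaw": 0},{"fingers": 15,"x": 7,"y": 0,"z": -3.6,"yaw": 0},{"fingers": 15,"x": 7,"y": 0,"z": -3.6,"yaw": 0},{"fingers": 15,"x": 7,"y": 0,"z": -3.6,"yaw": 0},{"fingers": 15,"x": 6,"y": 0,"z": -3.1,"yaw": 0}]'

```text
t: 11.22
eef_pos: [0.5447, 0.0659, 0.1402]
orientation: [0.233, -0.164, 0.958, 0.039]
force: [3.1, 1.0, 6.1]
opening: 0.0182
grasp_force: 58.7
```

Call:
servo_tool --plan '[{"fingers": 15,"x": 0,"y": 0,"z": 0,"yaw": 0}]'

```text
t: 11.3
eef_pos: [0.5446, 0.0659, 0.1403]
orientation: [0.233, -0.164, 0.958, 0.039]
force: [3.9, 2.4, 3.0]
opening: 0.0181
grasp_force: 58.6
```

```bash
python3 -c "
from h import *
go((-36.5,36,92))
"
```

```text
t 11.3 tcp_u [-62.1  35.5 140.3] pt [-37.4  35.4  92.4] tilt 27.3 z [ 0.459 -0.001 -0.889] y [-0.001  1.    -0.001] F [3.9 2.4 3. ] open 18.1 grip 58.6 q [-0.21  0.29  2.07  0.6   0.44 -2.62]
shift [-0.6  0.6  0.7]
```

Call:
servo_tool --plan '[{"fingers": 50,"x": 0,"y": 0,"z": 0,"yaw": 0},{"fingers": 50,"x": 0,"y": 0,"z": 0,"yaw": 0},{"fingers": 50,"x": 0,"y": 0,"z": 0,"yaw": 0},{"fingers": 50,"x": -12,"y": 0,"z": -23,"yaw": 0},{"fingers": 50,"x": -12,"y": 0,"z": -23,"yaw": 0}]'

```text
t: 11.72
eef_pos: [0.543, 0.0668, 0.1891]
orientation: [0.228, -0.164, 0.959, 0.04]
force: [1.7, -0.1, 0.7]
opening: 0.0499
grasp_force: 0.0
```

Call:
servo_tool --plan '[{"fingers": 0,"x": -18,"y": 2,"z": -9,"yaw": 0},{"fingers": 0,"x": -18,"y": 2,"z": 0,"yaw": 0},{"fingers": 0,"x": -15,"y": 1,"z": 0,"yaw": 0},{"fingers": 0,"x": 0,"y": 0,"z": 0,"yaw": 0},{"fingers": 0,"x": 0,"y": 0,"z": 0,"yaw": 0}]'

```text
t: 12.13
eef_pos: [0.582, 0.0853, 0.222]
orientation: [0.231, -0.165, 0.958, 0.04]
force: [-0.2, 0.5, -0.1]
opening: 0.0003
grasp_force: 0.0
```

```bash
cat >> h.py <<'E'
def edge(target):
    s,p,T=st(); e=p+73*T[:,2]+11*T[:,0]; print("edge",e.round(1),"shift",(T.T@(np.array(target)-e)).round(1))
E
python3 -c "
from h import *
go(None);edge((39,43,48))
b=viewer.camera('scene')['color'][150:270,250:390]
c=viewer.camera('top')['color'][110:245,180:330]
f=lambda i:cv2.resize(i,(400,360),interpolation=cv2.INTER_CUBIC)
cv2.imwrite('pics/h3.png',np.hstack([f(b),f(c)]))
"
```

```text
t 12.13 tcp_u [-20.5  41.4 222. ] pt [  4.1  41.5 173.9] tilt 27.1 z [ 0.456  0.001 -0.89 ] y [-0.003  1.    -0.   ] F [-0.2  0.5 -0.1] open 0.3 grip 0.0 q [-0.15  0.22  1.89  0.37  0.64 -2.31]
edge [  3.   41.5 152. ] shift [ 15.3   1.4 109. ]
```

View pics/h3.png

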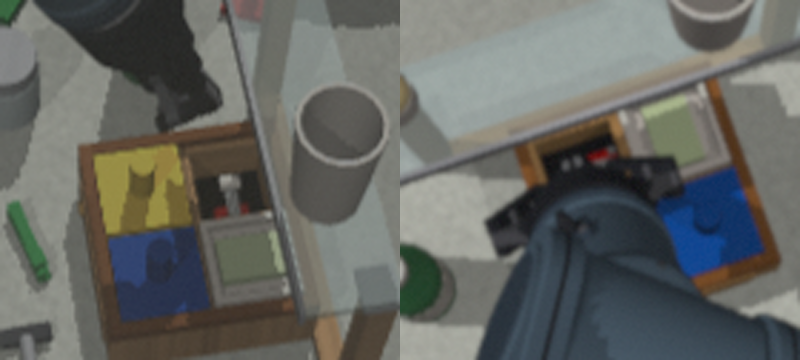

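Yellow is near-left, blue near-right, and the white roller is visible at scene px (331,211), matching the predicted position. Approaching it now.

Call:
servo_tool --plan '[{"fingers": 0,"x": 5,"y": 0.5,"z": 22,"yaw": 0},{"fingers": 0,"x": 5,"y": 0.5,"z": 22,"yaw": 0},{"fingers": 0,"x": 5,"y": 0.4,"z": 22,"yaw": 0},{"fingers": 0,"x": 0,"y": 0,"z": 22,"yaw": 0},{"fingers": 0,"x": 0,"y": 0,"z": 0,"yaw": 0}]'

```text
t: 12.65
eef_pos: [0.6048, 0.0953, 0.1324]
orientation: [0.228, -0.164, 0.959, 0.041]
force: [-0.8, -0.1, -1.2]
opening: -0.0001
grasp_force: 0.0
```

```bash
python3 -c "
from h import *
go(None);edge((39,43,48))
"
```

```text
t 12.65 tcp_u [  4.4  43.3 132.4] pt [28.7 43.5 84.1] tilt 26.7 z [ 0.45   0.004 -0.893] y [-0.002  1.     0.003] F [-0.8 -0.1 -1.2] open -0.1 grip 0.0 q [-0.12  0.39  1.92  0.48  0.45 -2.43]
edge [27.4 43.5 62.2] shift [-4.  -0.6 17.9]
```

Call:
servo_tool --plan '[{"fingers": 0,"x": -2,"y": 0,"z": 6,"yaw": 0},{"fingers": 0,"x": -2,"y": 0,"z": 6,"yaw": 0},{"fingers": 0,"x": 0,"y": 0,"z": 0,"yaw": 0},{"fingers": 0,"x": 0,"y": 0,"z": 0,"yaw": 0},{"fingers": 0,"x": 0,"y": 0,"z": 0,"yaw": 0}]'

```text
t: 13.07
eef_pos: [0.6161, 0.0981, 0.1296]
orientation: [0.232, -0.164, 0.958, 0.039]
force: [-0.6, 0.7, -0.8]
opening: -0.0001
grasp_force: 0.0
```

```bash
python3 -c "
from h import *
go(None);edge((39,42,46))
"
```

```text
t 13.07 tcp_u [ 16.   42.2 129.6] pt [40.7 42.2 81.6] tilt 27.3 z [ 0.458 -0.    -0.889] y [-0.002  1.    -0.001] F [-0.6  0.7 -0.8] open -0.1 grip 0.0 q [-0.11  0.41  1.91  0.49  0.44 -2.43]
edge [39.6 42.2 59.7] shift [ 6.8 -0.2 11.9]
```

Call:
servo_tool --plan '[{"fingers": 0,"x": 2.3,"y": 0,"z": 4,"yaw": 0},{"fingers": 0,"x": 2.3,"y": 0,"z": 4,"yaw": 0},{"fingers": 0,"x": 2.2,"y": 0,"z": 4,"yaw": 0},{"fingers": 0,"x": 0,"y": 0,"z": 0,"yaw": 0},{"fingers": 0,"x": 0,"y": 0,"z": 0,"yaw": 0}]'

```text
t: 13.48
eef_pos: [0.615, 0.098, 0.1143]
orientation: [0.231, -0.164, 0.958, 0.04]
force: [-0.2, 1.0, 0.3]
opening: 0.0002
grasp_force: 0.0
```

```bash
python3 -c "
from h import *
go(None);edge((39,42,40))
"
```

```text
t 13.48 tcp_u [ 14.8  42.5 114.3] pt [39.5 42.5 66.2] tilt 27.1 z [ 0.456  0.001 -0.89 ] y [-0.002  1.     0.   ] F [-0.2  1.   0.3] open 0.2 grip 0.0 q [-0.11  0.43  1.92  0.52  0.41 -2.47]
edge [38.3 42.5 44.3] shift [ 1.4 -0.5  4.1]
```

Call:
servo_tool --plan '[{"fingers": 0,"x": 1.4,"y": 0,"z": 2.7,"yaw": 0},{"fingers": 0,"x": 1.4,"y": 0,"z": 2.7,"yaw": 0},{"fingers": 0,"x": 0,"y": 0,"z": 0,"yaw": 0},{"fingers": 0,"x": 0,"y": 0,"z": 0,"yaw": 0},{"fingers": 0,"x": 0,"y": 0,"z": 0,"yaw": 0}]'

```text
t: 13.9
eef_pos: [0.6155, 0.098, 0.109]
orientation: [0.232, -0.164, 0.958, 0.039]
force: [-0.3, 0.7, 1.9]
opening: 0.0002
grasp_force: 0.8
```

```bash
python3 -c "
from h import *
go(None);edge((39,42,34))
"
```

```text
t 13.9 tcp_u [ 15.4  42.3 109. ] pt [40.1 42.3 61. ] tilt 27.2 z [ 0.457  0.    -0.889] y [-0.002  1.    -0.001] F [-0.3  0.7  1.9] open 0.2 grip 0.8 q [-0.11  0.44  1.92  0.54  0.4  -2.48]
edge [39.  42.3 39. ] shift [ 2.3 -0.3  4.5]
```

Call:
servo_tool --plan '[{"fingers": 0,"x": 0.8,"y": 0,"z": 1.6,"yaw": 0},{"fingers": 0,"x": 0.8,"y": 0,"z": 1.6,"yaw": 0},{"fingers": 0,"x": 0.8,"y": 0,"z": 1.6,"yaw": 0},{"fingers": 0,"x": 0,"y": 0,"z": 0,"yaw": 0},{"fingers": 0,"x": 0,"y": 0,"z": 0,"yaw": 0}]'

```text
t: 14.32
eef_pos: [0.6155, 0.0981, 0.1035]
orientation: [0.232, -0.164, 0.958, 0.039]
force: [-0.5, 2.1, 2.9]
opening: 0.0002
grasp_force: 1.6
```

```bash
python3 -c "
from h import *
go(None);edge((39,42,34))
"
```

```text
t 14.32 tcp_u [ 15.4  42.4 103.5] pt [40.1 42.5 55.4] tilt 27.2 z [ 0.457  0.001 -0.889] y [-0.002  1.    -0.   ] F [-0.5  2.1  2.9] open 0.2 grip 1.6 q [-0.11  0.45  1.92  0.56  0.39 -2.5 ]
edge [39.  42.5 33.5] shift [-0.3 -0.5 -0.4]
```

Call:
servo_tool --plan '[{"fingers": 0,"x": 0,"y": 0,"z": 0,"yaw": 0}]'

```text
t: 14.4
eef_pos: [0.6155, 0.0981, 0.1035]
orientation: [0.232, -0.164, 0.958, 0.039]
force: [0.2, 2.4, 2.5]
opening: 0.0002
grasp_force: 1.6
```

```bash
python3 -c "
from h import *
b=viewer.camera('top')['color']; a=cv2.imread('pics/top0.png')
s=cv2.imread('pics/scene0.png'); s2=viewer.camera('scene')['color']
print('top ball',a[140:152,170:180].mean((0,1)),b[140:152,170:180].mean((0,1)))
print('scene ball',s[116:126,343:353].mean((0,1)),s2[116:126,343:353].mean((0,1)))
"
```

```text
top ball [ 95.86666667 130.24166667 138.8       ] [115.95833333 157.25833333 167.49166667]
scene ball [ 90.14 111.67 117.71] [ 98.28 122.12 128.83]
```

The lamp got brighter, so the switch has clicked. Releasing: straight up first, then back along the tool axis.

Call:
servo_tool --plan '[{"fingers": 0,"x": -2,"y": 0,"z": -4,"yaw": 0},{"fingers": 0,"x": -3,"y": 0,"z": -6,"yaw": 0},{"fingers": 0,"x": -3,"y": 0,"z": -6,"yaw": 0},{"fingers": 0,"x": 0,"y": 0,"z": -20,"yaw": 0},{"fingers": 0,"x": 0,"y": 0,"z": -30,"yaw": 0}]'

```text
t: 14.92
eef_pos: [0.5926, 0.0902, 0.1645]
orientation: [0.23, -0.164, 0.959, 0.04]
force: [1.4, 1.2, 0.5]
opening: -0.0004
grasp_force: 0.0
```

Call:
servo_tool --plan '[{"fingers": 50,"x": 0,"y": 0,"z": -30,"yaw": 0},{"fingers": 50,"x": 0,"y": 0,"z": 0,"yaw": 0},{"fingers": 50,"x": 0,"y": 0,"z": 0,"yaw": 0}]'

```text
t: 15.17
eef_pos: [0.5811, 0.0854, 0.1949]
orientation: [0.234, -0.164, 0.958, 0.039]
force: [0.4, 0.8, 0.3]
opening: 0.0356
grasp_force: 0.0
```

```bash
python3 -c "
from h import *
go((-37.4,36,140))
b=viewer.camera('top')['color']; s2=viewer.camera('scene')['color']
print('top ball',b[140:152,170:180].mean((0,1)),s2[116:126,343:353].mean((0,1)))
for n in ['yellow_cover','blue_cover','roller']: print(n,[(world((0,0,-U[2]),np.array(d['point'])-[U[0],U[1],0])[0].round(3),round(d['conf'],2)) for d in viewer.spot_in(n,'scene')][:3])
"
```

```text
t 15.17 tcp_u [-21.3  41.8 194.9] pt [  3.5  41.7 146.9] tilt 27.4 z [ 0.46  -0.002 -0.888] y [-0.001  1.    -0.003] F [0.4 0.8 0.3] open 35.6 grip 0.0 q [-0.15  0.25  1.93  0.41  0.57 -2.36]
shift [ 39.6  -5.6 -12.7]
top ball [113.075      153.48333333 163.525     ] [ 98.53 122.41 129.17]
yellow_cover [(array([0.036, 0.032, 0.036]), 0.65), (array([-0.042,  0.025,  0.059]), 0.6), (array([ 0.034, -0.037,  0.216]), 0.59)]
blue_cover [(array([-0.236,  0.087,  0.013]), 0.79), (array([-0.042, -0.043,  0.061]), 0.77), (array([-0.136,  0.264,  0.011]), 0.47)]
roller [(array([0.036, 0.033, 0.033]), 0.65)]
```

```bash
python3 -c "
from h import *
a=cv2.imread('pics/top0.png').astype(float); b=viewer.camera('top')['color'].astype(float)
d=cv2.blur((b-a).mean(2),(8,8))
for r in range(120,200,10): print(r,[int(d[r,c]) for c in range(130,240,10)])
c0=cv2.imread('pics/h1.png'); 
"
```

```text
120 [16, 15, 14, 22, 22, 22, 22, 22, 22, 22, 23]
130 [14, 15, 15, 20, 22, 22, 22, 23, 24, 24, 24]
140 [14, 14, 14, 19, 23, 19, 24, 24, 25, 25, 24]
150 [14, 14, 13, 17, 22, 15, 22, 23, 24, 24, 23]
160 [4, 1, 0, 9, 21, 18, 15, 18, 21, 20, 16]
170 [0, 5, 2, 5, 9, 19, 16, 15, 15, 13, -5]
180 [0, 5, 2, 1, 5, 7, 20, 25, 23, 21, -4]
190 [0, 9, 9, 9, 21, 24, 25, 25, 23, -59, -70]
```

```bash
python3 -c "
from h import *
f=lambda i:cv2.resize(i,(400,360),interpolation=cv2.INTER_CUBIC)
now=f(viewer.camera('top')['color'][110:245,180:330]); ns=f(viewer.camera('scene')['color'][150:270,250:390])
for n in ['h1','h2','h3']:
    h=cv2.imread(f'pics/{n}.png'); print(n,h[20:80,420:600].mean((0,1)).round(1), h[200:300,0:0+20].mean((0,1)).round(1), h[340:355,300:390].mean((0,1)).round(1))
print(now[20:80,20:200].mean((0,1)).round(1),ns[200:300,0:20].mean((0,1)).round(1),ns[340:355,300:390].mean((0,1)).round(1))
"
```

```text
h1 [154.7 158.6 150.3] [117.1 128.5 120.2] [74.  88.7 99.9]
h2 [160.  164.  155.4] [117.4 128.8 120.5] [73.8 88.5 99.7]
h3 [156.7 160.6 152.2] [117.  128.5 120.2] [73.7 88.3 99.5]
[157.7 161.6 153.1] [117.5 129.  120.7] [73.9 88.5 99.8]
```

The lamp brightening turns out to be global exposure, so it isn't evidence of a click. I'll probe gently, staying short of the click, and average the force to find the true contact height. That will show how deep the first press went.

Call:
servo_tool --plan '[{"fingers": 0,"x": 0,"y": 0,"z": 0,"yaw": 0},{"fingers": 0,"x": 0,"y": 0,"z": 20,"yaw": 0},{"fingers": 0,"x": 0,"y": 0,"z": 25,"yaw": 0},{"fingers": 0,"x": 0,"y": 0,"z": 20,"yaw": 0},{"fingers": 0,"x": 0,"y": 0,"z": 15,"yaw": 0}]'

```text
t: 15.98
eef_pos: [0.6153, 0.0982, 0.1195]
orientation: [0.231, -0.164, 0.958, 0.04]
force: [0.0, -0.4, 0.3]
opening: -0.0
grasp_force: 0.0
```

Call:
servo_tool --plan '[{"fingers": 0,"x": 0,"y": 0,"z": 0,"yaw": 0},{"fingers": 0,"x": 0,"y": 0,"z": 0,"yaw": 0},{"fingers": 0,"x": 0,"y": 0,"z": 0,"yaw": 0}]'

```text
t: 16.23
eef_pos: [0.6153, 0.0979, 0.1218]
orientation: [0.232, -0.164, 0.958, 0.039]
force: [-0.7, -0.1, 0.1]
opening: 0.0001
grasp_force: 0.0
```

```bash
cat >> h.py <<'E'
def avg(n=12):
    L=[]
    for _ in range(n):
        viewer.camera("top"); s=monitor.sense(); L.append(np.r_[s["force"],s["torque"]])
    L=np.array(L); print("avgF",L.mean(0).round(2),"sem",(L.std(0)/n**.5).round(2))
E
python3 -c "
from h import *
avg();go(None);edge((39,42,42))
"
```

```text
avgF [ 0.23 -0.06  0.2  -0.07  0.2  -0.01] sem [0.14 0.12 0.11 0.01 0.01 0.01]
t 16.83 tcp_u [ 15.   42.3 121.4] pt [39.7 42.4 73.4] tilt 27.2 z [ 0.457  0.    -0.889] y [-0.002  1.    -0.001] F [ 0.7  0.5 -0. ] open -0.0 grip 0.0 q [-0.11  0.42  1.91  0.51  0.42 -2.45]
edge [38.6 42.3 51.4] shift [ 4.  -0.3  8.6]
```

Call:
servo_tool --plan '[{"fingers": 0,"x": 2,"y": 0,"z": 4,"yaw": 0},{"fingers": 0,"x": 2,"y": 0,"z": 4,"yaw": 0},{"fingers": 0,"x": 0,"y": 0,"z": 0,"yaw": 0},{"fingers": 0,"x": 0,"y": 0,"z": 0,"yaw": 0},{"fingers": 0,"x": 0,"y": 0,"z": 0,"yaw": 0}]'

```text
t: 17.25
eef_pos: [0.6152, 0.0979, 0.1121]
orientation: [0.231, -0.164, 0.958, 0.039]
force: [-1.0, 0.3, 1.3]
opening: -0.0001
grasp_force: 0.2
```

```bash
python3 -c "
from h import *
avg(16);go(None);edge((39,42,38))
"
```

```text
avgF [-0.06 -0.25  0.44 -0.08  0.2  -0.02] sem [0.13 0.16 0.16 0.01 0.01 0.01]
t 18.05 tcp_u [ 15.2  42.3 112.4] pt [39.8 42.4 64.4] tilt 27.2 z [ 0.457  0.    -0.89 ] y [-0.002  1.    -0.001] F [ 0.  -0.2  0.5] open -0.2 grip 0.2 q [-0.11  0.44  1.92  0.53  0.4  -2.47]
edge [38.7 42.3 42.4] shift [ 1.8 -0.3  4.1]
```

Call:
servo_tool --plan '[{"fingers": 0,"x": 0.9,"y": 0,"z": 1.8,"yaw": 0},{"fingers": 0,"x": 0.9,"y": 0,"z": 1.8,"yaw": 0},{"fingers": 0,"x": 0,"y": 0,"z": 0,"yaw": 0},{"fingers": 0,"x": 0,"y": 0,"z": 0,"yaw": 0},{"fingers": 0,"x": 0,"y": 0,"z": 0,"yaw": 0}]'

```text
t: 18.47
eef_pos: [0.6154, 0.0981, 0.1084]
orientation: [0.232, -0.164, 0.958, 0.039]
force: [0.1, 0.9, 1.7]
opening: -0.0
grasp_force: 1.0
```

```bash
python3 -c "
from h import *
avg(16);go(None);edge((39,42,34))
"
```

```text
avgF [-0.19  1.27  2.1   0.22  0.08  0.1 ] sem [0.14 0.13 0.17 0.01 0.01 0.01]
t 19.27 tcp_u [ 15.2  42.3 108.4] pt [39.9 42.4 60.3] tilt 27.2 z [ 0.457  0.    -0.89 ] y [-0.002  1.    -0.   ] F [-0.6  2.3  2.2] open 0.3 grip 1.1 q [-0.11  0.44  1.92  0.54  0.4  -2.49]
edge [38.8 42.3 38.4] shift [ 1.8 -0.3  4. ]
```

Contact starts about 1–2.5 mm later than nominal, so the first press may have stopped just short of 9 mm. I'll press on to a nominal 13 mm, which is about 10.5–12 mm true and still well below 16.

Call:
servo_tool --plan '[{"fingers": 0,"x": 0.8,"y": 0,"z": 1.6,"yaw": 0},{"fingers": 0,"x": 0.8,"y": 0,"z": 1.6,"yaw": 0},{"fingers": 0,"x": 0.8,"y": 0,"z": 1.6,"yaw": 0},{"fingers": 0,"x": 0,"y": 0,"z": 0,"yaw": 0},{"fingers": 0,"x": 0,"y": 0,"z": 0,"yaw": 0}]'

```text
t: 19.68
eef_pos: [0.6154, 0.098, 0.1028]
orientation: [0.232, -0.164, 0.958, 0.039]
force: [-1.0, 3.2, 2.8]
opening: 0.0002
grasp_force: 1.7
```

```bash
python3 -c "
from h import *
avg(12);go(None);edge((39,42,32))
b=CAM=viewer.camera('top')['color']; print(b[140:152,170:180].mean((0,1)))
"
```

```text
avgF [-0.58  1.87  3.52  0.35  0.09  0.16] sem [0.16 0.17 0.14 0.01 0.01 0.01]
t 20.28 tcp_u [ 15.2  42.4 103. ] pt [39.9 42.4 55. ] tilt 27.2 z [ 0.457  0.    -0.89 ] y [-0.002  1.    -0.   ] F [-0.4  2.3  4.3] open 0.2 grip 1.8 q [-0.11  0.45  1.93  0.56  0.39 -2.5 ]
edge [38.8 42.4 33. ] shift [ 0.3 -0.4  1. ]
[116.00833333 157.31666667 167.59166667]
```

Force is now well past the click level (about 3.3 N vertical plus 1.9 N lateral) and below 5 N. Releasing.

Call:
servo_tool --plan '[{"fingers": 0,"x": -2,"y": 0,"z": -4,"yaw": 0},{"fingers": 0,"x": -3,"y": 0,"z": -6,"yaw": 0},{"fingers": 0,"x": -3,"y": 0,"z": -6,"yaw": 0},{"fingers": 0,"x": 0,"y": 0,"z": -20,"yaw": 0},{"fingers": 0,"x": 0,"y": 0,"z": -30,"yaw": 0}]'

```text
t: 20.75
eef_pos: [0.5927, 0.0902, 0.1641]
orientation: [0.23, -0.164, 0.959, 0.04]
force: [0.2, -0.2, 0.5]
opening: 0.0002
grasp_force: 0.0
```

Call:
servo_tool --plan '[{"fingers": 50,"x": 0,"y": 0,"z": -30,"yaw": 0},{"fingers": 50,"x": 13,"y": -2,"z": -4,"yaw": 0},{"fingers": 50,"x": 13,"y": -2,"z": -4,"yaw": 0},{"fingers": 50,"x": 13,"y": -2,"z": -4,"yaw": 0},{"fingers": 50,"x": 0,"y": 0,"z": 0,"yaw": 0}]'

```text
t: 21.17
eef_pos: [0.5424, 0.0664, 0.1846]
orientation: [0.231, -0.164, 0.958, 0.04]
force: [-0.9, 0.6, -0.4]
opening: 0.05
grasp_force: 0.0
```

```bash
python3 -c "
from h import *
go((-37.4,35.5,91))
"
```

```text
t 21.17 tcp_u [-64.1  36.6 184.6] pt [-39.5  36.7 136.5] tilt 27.1 z [ 0.455  0.001 -0.891] y [-0.002  1.     0.   ] F [-0.9  0.6 -0.4] open 50.0 grip 0.0 q [-0.21  0.21  2.03  0.47  0.55 -2.48]
shift [18.9 -1.2 41.5]
```

Call:
servo_tool --plan '[{"fingers": 50,"x": 6,"y": 0,"z": 13,"yaw": 0},{"fingers": 50,"x": 6,"y": -1,"z": 13,"yaw": 0},{"fingers": 50,"x": 7,"y": 0,"z": 14,"yaw": 0},{"fingers": 50,"x": 0,"y": 0,"z": 0,"yaw": 0},{"fingers": 50,"x": 0,"y": 0,"z": 0,"yaw": 0}]'

```text
t: 21.58
eef_pos: [0.5463, 0.0664, 0.1402]
orientation: [0.231, -0.164, 0.958, 0.04]
force: [-0.7, -1.2, -0.5]
opening: 0.0499
grasp_force: 0.0
```

```bash
python3 -c "
from h import *
go((-37.4,35.5,91))
"
```

```text
t 21.58 tcp_u [-60.4  35.4 140.2] pt [-35.8  35.5  92.1] tilt 27.1 z [ 0.455  0.001 -0.89 ] y [-0.002  1.     0.001] F [-0.7 -1.2 -0.5] open 49.9 grip 0.0 q [-0.21  0.29  2.07  0.59  0.44 -2.61]
shift [2.  0.  0.2]
```

Call:
servo_tool --plan '[{"fingers": 15,"x": 0,"y": 0,"z": 0,"yaw": 0},{"fingers": 15,"x": 0,"y": 0,"z": 0,"yaw": 0},{"fingers": 15,"x": 0,"y": 0,"z": 0,"yaw": 0},{"fingers": 15,"x": 0,"y": 0,"z": 0,"yaw": 0}]'

```text
t: 21.92
eef_pos: [0.5472, 0.0663, 0.1419]
orientation: [0.233, -0.164, 0.958, 0.039]
force: [-1.4, 0.2, 5.3]
opening: 0.018
grasp_force: 58.5
```

Call:
servo_tool --plan '[{"fingers": 15,"x": -3.5,"y": 0,"z": 1.8,"yaw": 0},{"fingers": 15,"x": -7,"y": 0,"z": 3.6,"yaw": 0},{"fingers": 15,"x": -7,"y": 0,"z": 3.6,"yaw": 0},{"fingers": 15,"x": -7,"y": 0,"z": 3.6,"yaw": 0},{"fingers": 15,"x": -7,"y": 0,"z": 3.6,"yaw": 0}]'

```text
t: 22.33
eef_pos: [0.5805, 0.078, 0.1419]
orientation: [0.233, -0.164, 0.958, 0.039]
force: [-4.9, -2.1, 8.6]
opening: 0.0184
grasp_force: 59.2
```

```bash
python3 -c "
from h import *
go((38,36,92))
"
```

```text
t 22.33 tcp_u [-24.3  35.  141.9] pt [ 0.4 35.  93.9] tilt 27.3 z [ 0.458 -0.    -0.889] y [-0.002  1.    -0.002] F [-4.9 -2.1  8.6] open 18.4 grip 59.2 q [-0.17  0.33  1.99  0.53  0.45 -2.51]
shift [-32.5   0.9  18.9]
```

Call:
servo_tool --plan '[{"fingers": 15,"x": -7,"y": 0.5,"z": 3.6,"yaw": 0},{"fingers": 15,"x": -7,"y": 0.5,"z": 3.6,"yaw": 0},{"fingers": 15,"x": -7,"y": 0,"z": 3.6,"yaw": 0},{"fingers": 15,"x": -7,"y": 0,"z": 3.6,"yaw": 0},{"fingers": 15,"x": -4,"y": 0,"z": 2.1,"yaw": 0}]'

```text
t: 22.75
eef_pos: [0.6145, 0.091, 0.1419]
orientation: [0.233, -0.164, 0.958, 0.039]
force: [-6.1, -2.4, 10.4]
opening: 0.018
grasp_force: 59.3
```

Call:
servo_tool --plan '[{"fingers": 15,"x": -2,"y": 0,"z": 1,"yaw": 0},{"fingers": 15,"x": 0,"y": 0,"z": 0,"yaw": 0}]'

```text
t: 22.92
eef_pos: [0.6165, 0.0917, 0.1419]
orientation: [0.233, -0.164, 0.958, 0.039]
force: [-1.8, -0.7, 5.6]
opening: 0.0177
grasp_force: 59.0
```

```bash
python3 -c "
from h import *
go((39,36,94))
"
```

```text
t 22.92 tcp_u [ 14.2  36.1 141.9] pt [39.  36.1 93.9] tilt 27.3 z [ 0.459 -0.    -0.889] y [-0.002  1.    -0.002] F [-1.8 -0.7  5.6] open 17.7 grip 59.0 q [-0.13  0.39  1.9   0.47  0.47 -2.42]
shift [-0.1 -0.1 -0. ]
```

Back at the start position. Release, retract along the tool axis, clear the tray and check.

Call:
servo_tool --plan '[{"fingers": 50,"x": 0,"y": 0,"z": 0,"yaw": 0},{"fingers": 50,"x": 0,"y": 0,"z": 0,"yaw": 0},{"fingers": 50,"x": 0,"y": 0,"z": 0,"yaw": 0},{"fingers": 50,"x": 0,"y": 0,"z": -15,"yaw": 0},{"fingers": 50,"x": 0,"y": 0,"z": -25,"yaw": 0}]'

```text
t: 23.33
eef_pos: [0.5972, 0.0858, 0.1738]
orientation: [0.229, -0.164, 0.959, 0.04]
force: [-0.7, 0.5, 0.5]
opening: 0.0497
grasp_force: 0.0
```

Call:
servo_tool --plan '[{"fingers": 50,"x": 0,"y": 0,"z": -35,"yaw": 0},{"fingers": 50,"x": 0,"y": 0,"z": -35,"yaw": 0},{"fingers": 50,"x": 0,"y": 0,"z": -35,"yaw": 0},{"fingers": 50,"x": 0,"y": 0,"z": -35,"yaw": 0},{"fingers": 50,"x": 0,"y": 0,"z": -35,"yaw": 0}]'

```text
t: 23.75
eef_pos: [0.5216, 0.059, 0.333]
orientation: [0.231, -0.164, 0.958, 0.039]
force: [0.9, -0.2, -0.2]
opening: 0.0505
grasp_force: 0.0
```

Call:
servo_tool --plan '[{"fingers": 50,"x": 0,"y": 0,"z": -30,"yaw": 0},{"fingers": 50,"x": 0,"y": 0,"z": -20,"yaw": 0},{"fingers": 50,"x": 0,"y": 0,"z": 0,"yaw": 0}]'

```text
t: 24.0
eef_pos: [0.5015, 0.051, 0.3813]
orientation: [0.235, -0.164, 0.957, 0.038]
force: [0.0, -0.5, 0.1]
opening: 0.0499
grasp_force: 0.0
```

```bash
python3 -c "
from h import *
go(None)
b=viewer.camera('scene')['color'][150:270,250:390]
c=viewer.camera('top')['color'][110:245,180:330]
f=lambda i:cv2.resize(i,(400,360),interpolation=cv2.INTER_CUBIC)
cv2.imwrite('pics/h4.png',np.hstack([f(b),f(c)]))
"
```

```text
t 24.0 tcp_u [-107.8   35.7  381.3] pt [-82.8  35.5 333.4] tilt 27.6 z [ 0.463 -0.004 -0.886] y [-0.001  1.    -0.005] F [ 0.  -0.5  0.1] open 49.9 grip 0.0 q [-0.27 -0.09  1.81  0.31  1.04 -2.29]
```

View pics/h4.png

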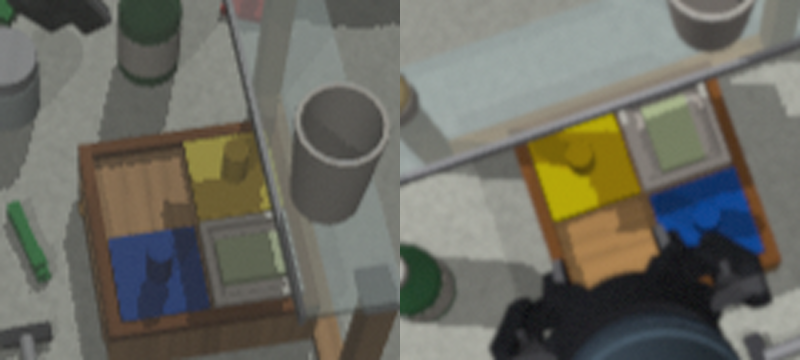

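The picture shows the yellow cover back over the well (scene crop 228,175), blue in the near-right corner (157,270), and the soap dish unmoved. The jar, lotion, tumbler and clip that show in the crop also look unmoved. Handing in.

```bash
python3 -c "
from plant import job_done
print(job_done())"
```

```text
the job is handed in; nothing more can be done
None
```

I slid blue into the free corner and yellow out of the way, pressed and released the roller twice (the first press may have stopped just short of the click, so it may have clicked twice; force and depth say it clicked, but I had no direct sign of it), slid yellow back over the well, and handed the job in at about 24 s.

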